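# Hold the rack of knife blanks ready above the blue dip tank

## Task

Lift the steel rack of knife blanks by its wooden handle bar, carry it over the green splash board without bumping the board, either tank or the things lying on the bench, and hold it level a couple of centimetres above the rim of the blue-rimmed tank, centred over the mouth and squared up with it so that it could be lowered straight in. Do not lower it in or set it down: finish while still gripping the handle, with the rack hanging still and touching nothing else.

Things in the scene. Friction and masses are not known exactly. Their poses are not given: they have to be found in the camera images.
- rack_grip (a point): Middle of the rack's wooden handle bar, the point to grasp. The bar is level, runs along this point's x axis, 128 mm long, 14 mm thick (y) and 18 mm high (z); it lies 110 mm above the rack's underside (bar top at 119 mm). Below the bar the space is free down to the blanks, 53 mm above the underside, except for 6 mm steel rods near the bar's two ends.
- rack_center (a point): Half-way up the rack, 60 mm above its underside, straight below the middle of the bar. Steel tray 130 mm (x) by 84 mm (y), 36 mm high walls, with four wood-handled knife blanks clamped upright in it. About 0.35 to 0.65 kg, symmetrical, balanced under the middle of the bar. Its z axis is up when it stands on the bench.
- rack: The whole rack (tray, blanks, handle); loose. Origin: centre of its underside; x along the handle bar, z up.
- blue_rim (a point): Centre of the mouth of the blue-rimmed tank at rim height, 75 mm above the bench; x along the mouth's long side, z up. The mouth is 160 mm (x) by 114 mm (y); either way round is the same.
- blue_tank: The empty aluminium dip tank with the blue rim, fixed to the bench, open at the top: 172 mm (x) by 126 mm (y) outside, 75 mm high, 6 mm walls. Origin: centre of its underside.
- red_tank: An equal tank with a red rim, also fixed and 75 mm high; not to be used. The two tanks may be either way round. Origin: centre of its underside.
- board_top (a point): Middle of the top edge of the green splash board, 110 mm above the bench. The board is fixed, upright, 440 mm long (along x), 8 mm thick (y), on a 36 mm wide foot, and stands between the rack and the tanks.
- board: The green splash board with its black rubber top edge. Origin: centre of its underside.
- paste_can: Closed tin, 60 mm across, 75 mm high, standing on the bench; a bystander. Origin: centre of its underside.
- drum: Brown sanding drum with a blue centre on top, 56 mm across, 48 mm high, standing on end; a bystander. Origin: centre of its underside.
- brush: Bench brush lying flat on the bench beyond the tanks, 200 mm long (along its x), 42 mm wide, 20 mm high; a bystander. Origin: its middle, on the underside.

How it is judged:
By the outcome, as a careful person would: the job done as asked, in the order asked, and still so for the second after the job is handed in, while the arm keeps its last pose, push and grip.
It also fails if it takes over 42 s, if anything falls off the work surface, if the arm or the gripper's body presses on something with over 40 N, if the wrist force passes 120 N, or if a joint passes its speed limit or range.

## Robot

A 6-joint arm with a two-finger parallel gripper is mounted at the origin on the work surface. World frame = base frame: x ahead of the robot, y to its left, z up, the work surface at z = 0. Lengths are in m, angles in degrees, forces in N, time in s.
With the tool pointing down it reaches from about 0.275 to 0.75 m from the base axis. Payload 10.2 kg.
Tool frame: the origin (TCP) lies midway between the tips of the shut fingers; the grasp point (between the pads) lies 19 mm behind it; x points along the fingers, z is the direction in which the jaws open and shut, and the axes are right-handed (so a half turn about x gives the same grasp; the last joint's range is limited). The gripper opens to 85 mm and grips with 20 to 120 N. Pads are 22 mm wide; open, the fingers measure 114 mm over their backs; the gripper's body (76 mm by 85 mm) begins 54 mm behind the grasp point. The pads swing forward as they close: fully open they stand 13 mm farther back than shut.
Start: joints at [61.226, 17.928, 85.812, -0, 76.261, -12.8], TCP at [0.144, 0.505, 0.231] pointing down, gripper open.
Joint ranges: [-168.41, 168.41], [-55.51, 124.54], [10.69, 146.95], [-70.63, 250.63], [1, 178], [-165.06, 165.06]. Speed limits (degrees/s): [136.94, 136.94, 172.46, 180, 180, 180].

## Interface

Orientations are given as a 3x3 rotation matrix whose columns are the frame's x, y, z axes.
In Python, from bench import status, optics, bot gives the robot as it stands. The module is installed in compiled form; this text tells all that it offers.
- The arm moves only by the shell command python3 -m handwheel 'ROWS'. ROWS is text: rows parted by semicolons, each of 7 numbers parted by spaces: the closure, from 0 (fully open) to 1 (shut), then the shift along the world's x, y, z in units of 25 mm (1.0 is 25 mm), then the turn, a rotation vector about the world's x, y, z in units of 6 degrees (1.0 is 6 degrees). In form: gripper dx dy dz ax ay az; .... A call has exactly 10 rows; each row is the pose to reach, as a shift and turn from the pose commanded when the call began; what a row does not reach only later rows make up. A row lasts 1/8 s, in which the tool goes at most 62.5 mm and 10.7 degrees, less where a joint would pass 70% of its speed; a pose out of reach is approached as far as the arm can. A call with a gripper value outside its range is refused whole. The fingers move at their own pace and stop on an object; the grip force is fixed at half the most. Time passes only in rows, so rows that repeat a pose let the fingers close, or fill a call up. It gives the time, the measured TCP pose, the force and the opening at its end, in the units of the state.
- status.get_state(): the state, without advancing time (a new reading comes with each control period).
- optics.grab_frame(name): name is "side" or "top" or "wrist"; returns the picture (420x560x3 uint8, blue, green, red); there is no depth.
- optics.camera_params(name): a dict with "camera_matrix" (3x3 intrinsics, pixels), "view" (4x4, takes a point from world to camera coordinates). Camera axes: x right, y down, z forward; pixel columns grow to the right and rows downward; lengths in m; the calibration is good to about 2 mm. The wrist camera is an equidistant fisheye: a pixel r from the principal point sees the ray r / f radians off the axis. A picture is of the moment at which its call begins: read the wrist's pose just before it. camera_params takes no time and is no camera call; for the wrist camera it gives the pose at the moment of the call.
- bot.job_done(): hands the job in, once; it reports no verdict.
The state is a dict: "time_s": time; "joints": joint angles; "qvel": joint speeds; "tau": joint torques, N m; "tcp_pos": TCP position; "eef_rot": TCP orientation; "ft_force": force on the tool from outside, world axes, zero at the start; "torque": the same for the moment, N m; "grip_width": finger opening in m.
Only numpy, scipy, OpenCV 4.12 (cv2) and the standard library are available. Lean on these libraries where they do the work, as an engineer would, in place of code of your own. Each camera call takes 0.05 s, during which the arm holds its last target.

## Working session

There is one attempt and no reset: what is moved stays moved. The work goes in short steps, Python scripts to look and compute and a shell command to move; the robot and the scene stay as the last step left them, time stands still between calls to the robot, and variables do not carry over. Pictures are saved under pics/ and viewed, and the job is handed in when it is done.

```bash
mkdir -p pics
python3 - <<'E'
from bench import status, optics, bot
import cv2, json
s=status.get_state(); print(s)
for n in ["side","top","wrist"]:
    p=optics.camera_params(n); print(n,p)
    cv2.imwrite(f"pics/{n}0.png",optics.grab_frame(n))
E
```

```text
{'time_s': 0.0, 'joints': array([ 6.12250587e+01,  1.79600305e+01,  8.58557536e+01,  2.29900492e-03,
        7.62634864e+01, -1.28021315e+01]), 'qvel': array([ 0.03197291,  0.08086828,  0.01036316, -0.04429043, -0.02112326,
        0.02907969]), 'tau': array([ 1.61609451e-04, -4.12264323e+01, -2.59741366e+01, -1.93275609e-04,
        4.16273688e-03,  5.03389219e-05]), 'tcp_pos': array([0.14435491, 0.50447544, 0.2307184 ]), 'eef_rot': array([[-7.00154719e-04, -9.61389644e-01,  2.75189866e-01],
       [-1.19392512e-03,  2.75190541e-01,  9.61388964e-01],
       [-9.99999042e-01,  3.44564926e-04, -1.34050320e-03]]), 'ft_force': array([-1.54837251,  0.12919054,  0.17048469]), 'torque': array([-0.00244459, -0.01352869,  0.01482018]), 'grip_width': 0.08568139031724435}
side {'camera_matrix': array([[491.88438478,   0.        , 278.2292922 ],
       [  0.        , 491.88438478, 217.76987266],
       [  0.        ,   0.        ,   1.        ]]), 'view': array([[ 0.80823994, -0.58884324,  0.00344184, -0.42097881],
       [-0.3936191 , -0.54460617, -0.74058634,  0.29513943],
       [ 0.4379637 
[... 268 characters left out ...]
.        ]]), 'view': array([[ 0.02885267, -0.99956109,  0.00671983, -0.01050365],
       [-0.99848697, -0.02913519, -0.04663589,  0.53888079],
       [ 0.0468112 , -0.00536409, -0.99888935,  1.03164305],
       [ 0.        ,  0.        ,  0.        ,  1.        ]])}
wrist {'camera_matrix': array([[325.1922621 ,   0.        , 276.70727875],
       [  0.        , 325.1922621 , 202.40769604],
       [  0.        ,   0.        ,   1.        ]]), 'view': array([[ 0.27627099,  0.96107904, -0.00119185, -0.523226  ],
       [ 0.92078705, -0.26433297,  0.28684367, -0.03656616],
       [ 0.27536439, -0.08034403, -0.95797666,  0.37870852],
       [ 0.        ,  0.        ,  0.        ,  1.        ]])}
```

View pics/top0.png

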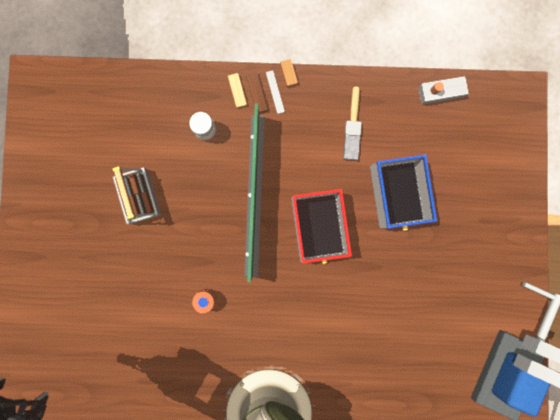

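View pics/side0.png

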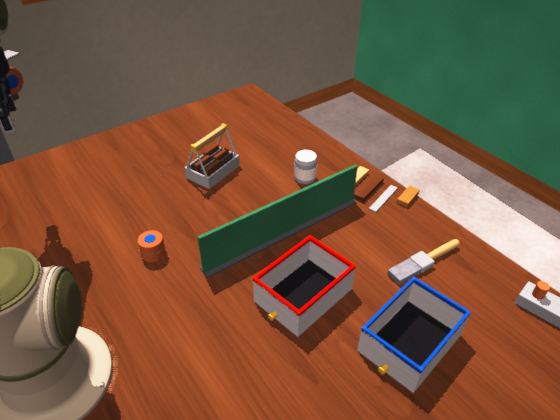

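View pics/wrist0.png

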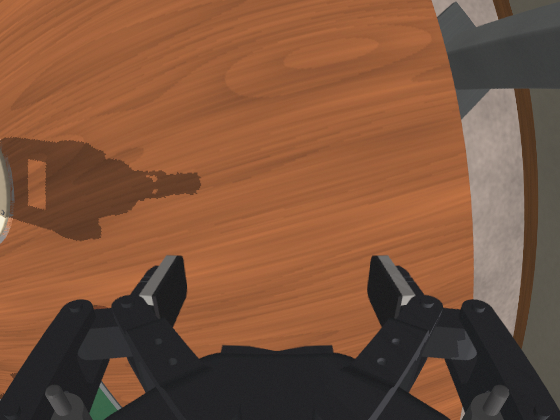

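Run:
```python
import cv2, numpy as np
t=cv2.imread("pics/top0.png"); s=cv2.imread("pics/side0.png")
def up(im,x,y,w,h,k,n):
    c=cv2.resize(im[y:y+h,x:x+w],None,fx=k,fy=k,interpolation=cv2.INTER_CUBIC)
    for i in range(0,w,10):
        cv2.line(c,(i*k,0),(i*k,6 if i%50 else 14),(255,255,255),1)
        if i%20==0: cv2.putText(c,str(x+i),(i*k,24),0,.4,(255,255,255),1)
    for i in range(0,h,10):
        cv2.line(c,(0,i*k),(6,i*k),(255,255,255),1)
        if i%20==0: cv2.putText(c,str(y+i),(8,i*k+4),0,.4,(255,255,255),1)
    cv2.imwrite(n,c)
up(t,100,155,70,75,8,"pics/c1.png")
up(t,285,145,160,125,5,"pics/c2.png")
up(s,175,115,80,75,8,"pics/c3.png")
up(s,350,270,130,115,5,"pics/c4.png")
```

```text
(no output)
```

View pics/c1.png

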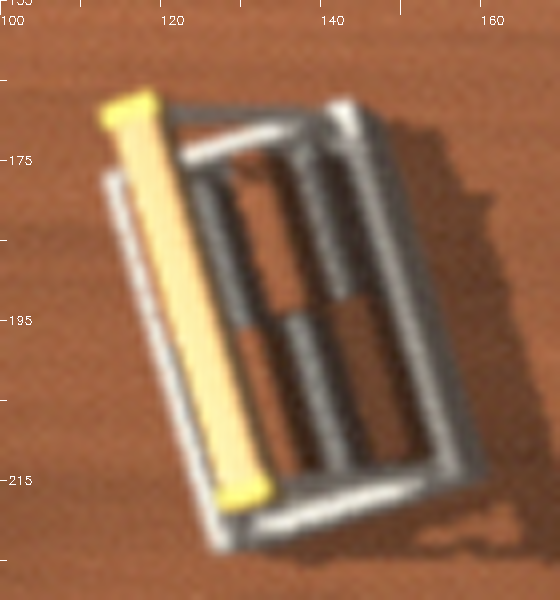

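View pics/c2.png

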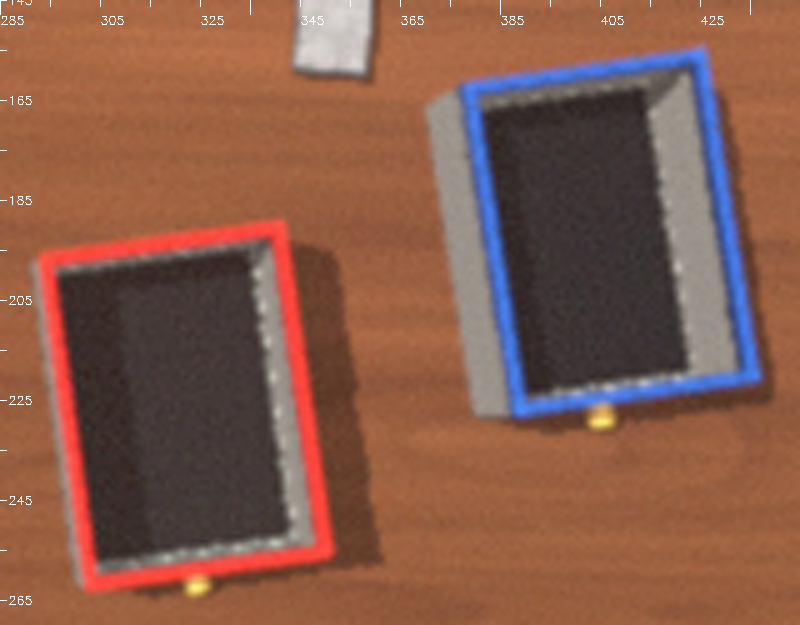

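View pics/c3.png

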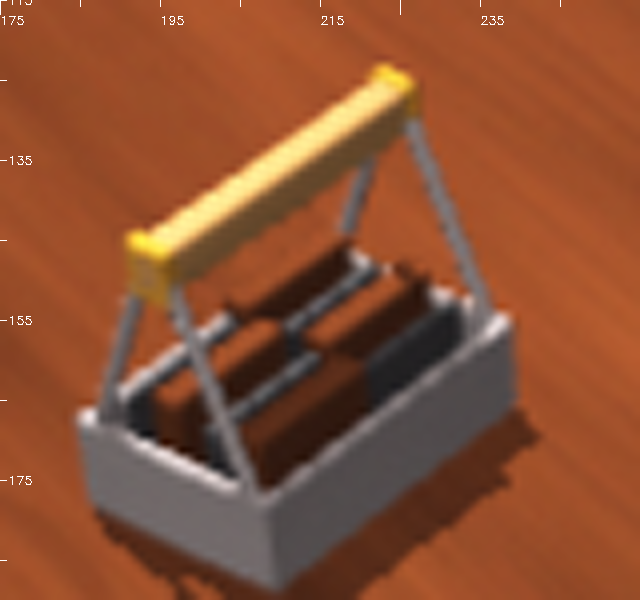

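View pics/c4.png

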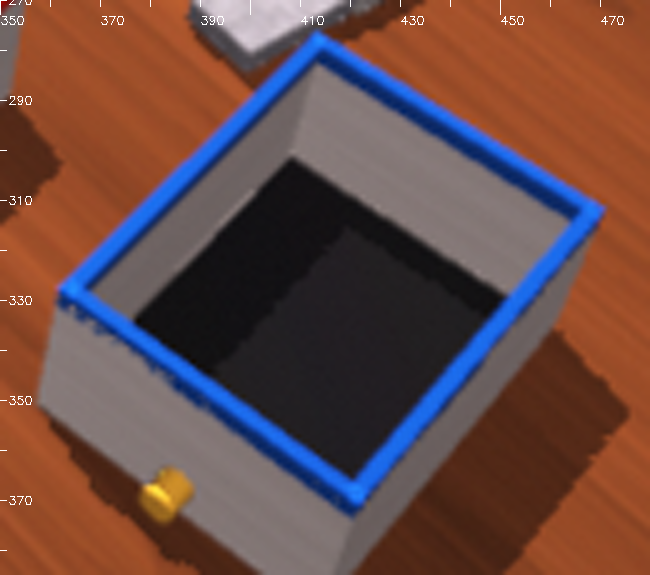

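```bash
cat > h.py <<'E'
import numpy as np
from scipy.optimize import least_squares
from bench import optics
P={n:optics.camera_params(n) for n in("top","side")}
def proj(n,X):
    p=P[n]; c=p["view"][:3,:3]@X+p["view"][:3,3]; u=p["camera_matrix"]@c; return u[:2]/u[2]
def ray(n,uv,z):
    p=P[n]; R=p["view"][:3,:3]; t=p["view"][:3,3]
    d=R.T@np.linalg.solve(p["camera_matrix"],[*uv,1]); o=-R.T@t
    return o+d*(z-o[2])/d[2]
def fit(obs,x0):
    def W(q,l):
        c,s=np.cos(q[2]),np.sin(q[2]); return np.array([q[0]+c*l[0]-s*l[1],q[1]+s*l[0]+c*l[1],l[2]])
    f=lambda q:np.concatenate([proj(n,W(q,l))-uv for n,l,uv in obs])
    r=least_squares(f,x0,loss="soft_l1"); print(r.x[:2],np.degrees(r.x[2])); print(np.round(r.fun.reshape(-1,2),1).tolist()); return r.x
E
python3 - <<'E'
from h import *
def Z(n,u,z): print(n,u,ray(n,u,z))
for u in[(376.6,162),(426.2,154.4),(437.4,221.4),(387.6,228.4)]:Z("top",u,.075)
for u in[(361.6,327.6),(413.6,276.4),(471,312),(421.4,370)]:Z("side",u,.075)
print()
for u in[(112.6,169.),(119.7,166.5),(127.5,218.8),(134,217)]:Z("top",u,.119)
for u in[(191.3,144.4),(196.3,147.3),(222.5,123.1),(226.9,126)]:Z("side",u,.119)
print("tray")
for u in[(113.8,176.5),(127.3,223.8),(143.8,167.5),(157.5,213.8)]:Z("top",u,.036)
for u in[(185,166.5),(208.5,177.5),(239,154.8)]:Z("side",u,.036)
print("board");Z("top",(257,103),.11);Z("top",(249,281),.11)
for u in[(201,240),(359,170)]:Z("side",u,.11)
print("red")
for u in[(292.6,195.4),(342.4,189),(351.6,256),(302,263.4)]:Z("top",u,.075)
E
```

```text
top (376.6, 162) [ 0.66566261 -0.25763167  0.075     ]
top (426.2, 154.4) [ 0.68911873 -0.38474182  0.075     ]
top (437.4, 221.4) [ 0.51809256 -0.41507469  0.075     ]
top (387.6, 228.4) [ 0.49663437 -0.28838297  0.075     ]
side (361.6, 327.6) [ 0.49872021 -0.2878244   0.075     ]
side (413.6, 276.4) [ 0.66804018 -0.25897173  0.075     ]
side (471, 312) [ 0.68911878 -0.38267172  0.075     ]
side (421.4, 370) [ 0.52155002 -0.41025681  0.075     ]

top (112.6, 169.0) [0.62133661 0.39726175 0.119     ]
top (119.7, 166.5) [0.62796635 0.38033207 0.119     ]
top (127.5, 218.8) [0.50135224 0.35551084 0.119     ]
top (134, 217) [0.5061583 0.3400313 0.119    ]
side (191.3, 144.4) [0.50655058 0.3578205  0.119     ]
side (196.3, 147.3) [0.51049781 0.33885242 0.119     ]
side (222.5, 123.1) [0.62460158 0.39935076 0.119     ]
side (226.9, 126) [0.6265233 0.3798403 0.119    ]
tray
top (113.8, 176.5) [0.6131181  0.42738655 0.036     ]
top (127.3, 223.8) [0.48919136 0.38597665 0.036     ]
top (143.8, 167.5) [0.63942629 0.34928369 0.036     ]
top (157.5, 213.8) [0.51780706 0.30782101 0.036     ]
side (185, 166.5) [0.49388427 0.3895133  0.036     ]
side (208.5, 177.5) [0.52074611 0.31037457 0.036     ]
side (239, 154.8) [0.6413046  0.35051477 0.036     ]
board
top (257, 103) [0.79792282 0.05162705 0.11      ]
top (249, 281) [0.35906502 0.05757583 0.11      ]
side (201, 240) [0.3592329 0.0487059 0.11     ]
side (359, 170) [0.78824415 0.03521799 0.11      ]
red
top (292.6, 195.4) [ 0.57358702 -0.04479135  0.075     ]
top (342.4, 189) [ 0.59369187 -0.1713923   0.075     ]
top (351.6, 256) [ 0.42423366 -0.19816684  0.075     ]
top (302, 263.4) [ 0.40206583 -0.0730902   0.075     ]
```

Run:
```python
from h import *
a,b=.086,.063
print("tank");fit([("top",(a,b,.075),(376.6,162)),("top",(a,-b,.075),(426.2,154.4)),("top",(-a,-b,.075),(437.4,221.4)),("top",(-a,b,.075),(387.6,228.4)),
("side",(-a,b,.075),(361.6,327.6)),("side",(a,b,.075),(413.6,276.4)),("side",(a,-b,.075),(471,312)),("side",(-a,-b,.075),(421.4,370))],[.593,-.337,.17])
a,b=.065,.042;A,B,h=.064,.007,.119
print("rack");fit([("top",(a,b,.036),(113.8,176.5)),("top",(-a,b,.036),(127.3,223.8)),("top",(a,-b,.036),(143.8,167.5)),("top",(-a,-b,.036),(157.5,213.8)),
("side",(-a,b,.036),(185,166.5)),("side",(-a,-b,.036),(208.5,177.5)),("side",(a,-b,.036),(239,154.8)),
("side",(-a,b,0),(186.5,178.5)),("side",(-a,-b,0),(210,188.5)),("side",(a,-b,0),(239.4,165)),
("top",(A,B,h),(112.6,169.)),("top",(-A,B,h),(127.5,218.5)),
("side",(-A,B,h),(191.3,144.4)),("side",(-A,-B,h),(196.3,147.3)),("side",(A,B,h),(222.5,123.1)),("side",(A,-B,h),(226.9,126))],[.566,.368,.33])
print(proj("top",np.array([.143,.504,.23])))
```

```text
tank
[ 0.59340481 -0.33552136] 9.821345407376434
[[0.5, -0.7], [-0.7, 0.1], [-1.1, -0.6], [-0.1, -0.5], [-0.2, 0.3], [-0.3, 0.1], [0.0, 0.1], [0.0, 1.5]]
rack
[0.56593303 0.36859627] 19.523087738504472
[[-1.0, -0.0], [-0.2, -0.6], [-0.5, -0.7], [0.2, -0.3], [-0.5, 1.0], [-0.1, 0.9], [-0.1, -0.0], [-0.4, -0.4], [-0.3, 0.6], [0.2, 0.3], [0.3, -1.0], [0.7, -0.5], [-0.4, 1.1], [-1.2, 0.0], [0.3, 0.5], [-0.0, -0.8]]
[ 28.65370166 387.23064554]
```

```bash
python3 -m handwheel '0 1.7 -0.54 0 0 0 0.6; 0 3.5 -1.1 0 0 0 1.2; 0 5.3 -1.7 0 0 0 1.8; 0 7.2 -2.3 0 0 0 2.5; 0 9.2 -3 0 0 0 3.2; 0 11.2 -3.6 0 0 0 3.9; 0 13.1 -4.2 0 0 0 4.6; 0 15 -4.8 0 0 0 5.2; 0 16.2 -5.2 0 0 0 5.6; 0 16.88 -5.44 0 0 0 5.87'
python3 - <<'E'
from bench import status, optics
import cv2
s=status.get_state(); print(s['time_s'],s['tcp_pos'],s['eef_rot'],s['joints'],s['ft_force'])
for n in ["top","wrist"]: cv2.imwrite(f"pics/{n}1.png",optics.grab_frame(n))
E
```

```text
time_s: 1.4
tcp_pos: [0.5679, 0.3677, 0.2304]
eef_rot: [[-0.001, -0.944, -0.329], [-0.001, -0.329, 0.944], [-1.0, 0.001, -0.0]]
ft_force: [-1.3, -0.4, 0.1]
grip_width: 0.086
1.4 [0.56785075 0.36771177 0.23037323] [[-1.04243871e-03 -9.44203682e-01 -3.29360472e-01]
 [-5.58884032e-04 -3.29360049e-01  9.44204239e-01]
 [-9.99999300e-01  1.16834936e-03 -1.84362695e-04]] [ 2.30284325e+01  3.82787675e+01  5.47815904e+01 -6.11364245e-03
  8.70071363e+01 -8.62012022e+01] [-1.27014037 -0.37958653  0.09303748]
```

View pics/wrist1.png

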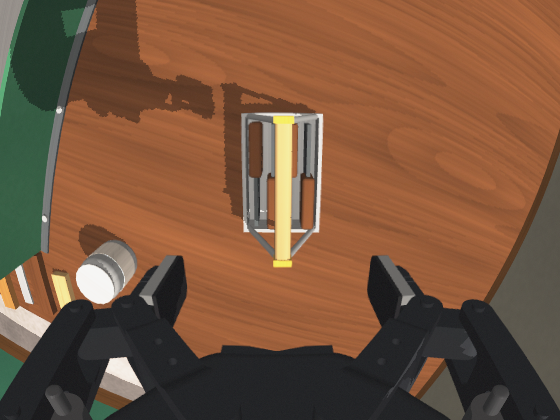

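```bash
cat >> h.py <<'E'
def wray(p,uv,z):
    K=p["camera_matrix"]; R=p["view"][:3,:3]; t=p["view"][:3,3]
    d=np.array([uv[0]-K[0,2],uv[1]-K[1,2]]); r=np.hypot(*d); th=r/K[0,0]
    c=np.array([*(d/r*np.sin(th)),np.cos(th)]); w=R.T@c; o=-R.T@t
    return o+w*(z-o[2])/w[2]
E
python3 - <<'E'
import cv2
im=cv2.imread("pics/wrist1.png")
c=cv2.resize(im[105:275,230:335],None,fx=5,fy=3.5,interpolation=cv2.INTER_CUBIC); 
cv2.imwrite("pics/c5.png",cv2.resize(im[105:275,230:335],None,fx=3.5,fy=3.5,interpolation=cv2.INTER_CUBIC))
E
```

```text
(no output)
```

View pics/c5.png

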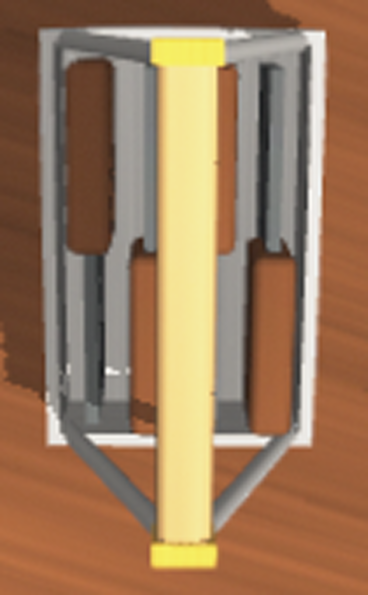

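Run:
```python
from h import *
p=optics.camera_params("wrist")
a=wray(p,(283.4,116),.119);b=wray(p,(282.6,267.3),.119)
print(a,b,(a+b)/2,np.linalg.norm(a-b),np.degrees(np.arctan2(*(a-b)[1::-1])))
print(p['view'])
cs=[wray(p,(230+u/3.5,105+v/3.5),.036) for u,v in[(39,28),(327,30),(48,446),(312,444)]]
print(cs,np.mean(cs,0))
```

```text
[0.50266476 0.34943737 0.119     ] [0.6243012  0.39152781 0.119     ] [0.56348298 0.37048259 0.119     ] 0.1287129779179387 -160.91259930702267
[[-0.32692122  0.94505079 -0.00123556 -0.16060673]
 [ 0.90554924  0.31362997  0.28568657 -0.66527518]
 [ 0.27037583  0.09227814 -0.95832231  0.19019142]
 [ 0.          0.          0.          1.        ]]
[array([0.51491439, 0.30955047, 0.036     ]), array([0.48761265, 0.38947152, 0.036     ]), array([0.63845141, 0.35187441, 0.036     ]), array([0.61028509, 0.43130894, 0.036     ])] [0.56281588 0.37055133 0.036     ]
```

```bash
python3 -m handwheel '0 -0.14 0.08 -0.5 0 0 0; 0 -0.14 0.08 -1.2 0 0 0; 0 -0.14 0.08 -2 0 0 0; 0 -0.14 0.08 -2.8 0 0 0; 0 -0.14 0.08 -3.6 0 0 0; 0 -0.14 0.08 -4.3 0 0 0; 0 -0.14 0.08 -5 0 0 0; 0 -0.14 0.08 -5.4 0 0 0; 0 -0.14 0.08 -5.58 0 0 0; 0 -0.14 0.08 -5.58 0 0 0'
python3 - <<'E'
from bench import status, optics
import cv2
for n in ["side","wrist"]: cv2.imwrite(f"pics/{n}2.png",optics.grab_frame(n))
E
```

```text
time_s: 2.75
tcp_pos: [0.5631, 0.3707, 0.0919]
eef_rot: [[0.0, -0.944, -0.33], [0.0, -0.33, 0.944], [-1.0, -0.0, 0.0]]
ft_force: [0.9, 0.2, -0.7]
grip_width: 0.0854
```

View pics/side2.png

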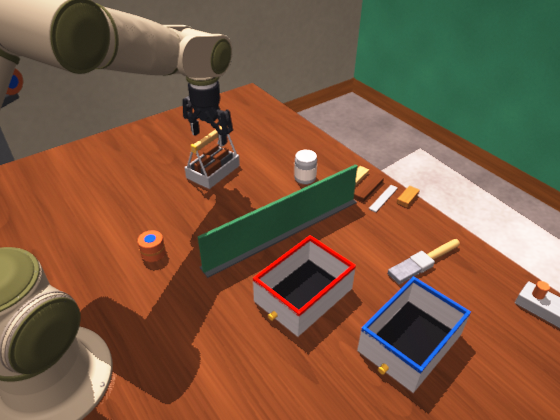

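View pics/wrist2.png

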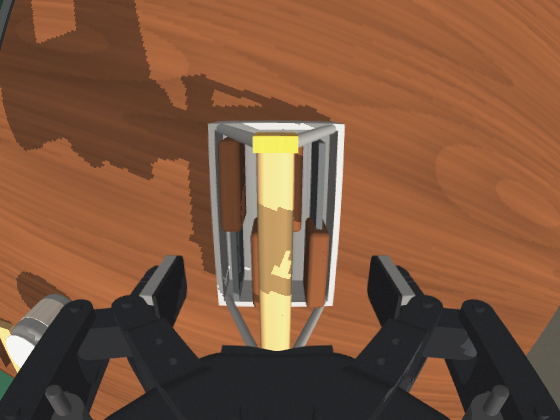

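The bar (cap centre at about col 275, row 144) is centred between the pads (cols 165 and 390). Closing.

```bash
python3 -m handwheel '0.3 0 0 0 0 0 0; 0.6 0 0 0 0 0 0; 0.8 0 0 0 0 0 0; 1 0 0 0 0 0 0; 1 0 0 0 0 0 0; 1 0 0 0 0 0 0; 1 0 0 0 0 0 0; 1 0 0 0 0 0 0; 1 0 0 0 0 0 0; 1 0 0 0 0 0 0'
```

```text
time_s: 4.1
tcp_pos: [0.5631, 0.3707, 0.0919]
eef_rot: [[0.0, -0.944, -0.33], [-0.0, -0.33, 0.944], [-1.0, -0.0, -0.0]]
ft_force: [1.9, -2.8, 0.9]
grip_width: 0.0129
```

```bash
python3 -m handwheel '1 0 0 0.2 0 0 0; 1 0 0 0.6 0 0 0; 1 0 0 1.2 0 0 0; 1 0 0 2 0 0 0; 1 0 0 3 0 0 0; 1 0 0 4 0 0 0; 1 0 0 5 0 0 0; 1 0 0 6 0 0 0; 1 0 0 6.6 0 0 0; 1 0 0 6.8 0 0 0'
python3 - <<'E'
from bench import status, optics
import cv2
for n in ["side","wrist"]: cv2.imwrite(f"pics/{n}3.png",optics.grab_frame(n))
E
```

```text
time_s: 5.35
tcp_pos: [0.563, 0.3708, 0.2628]
eef_rot: [[0.001, -0.944, -0.33], [0.001, -0.33, 0.944], [-1.0, -0.001, 0.0]]
ft_force: [0.3, -0.6, -4.3]
grip_width: 0.0126
```

View pics/side3.png

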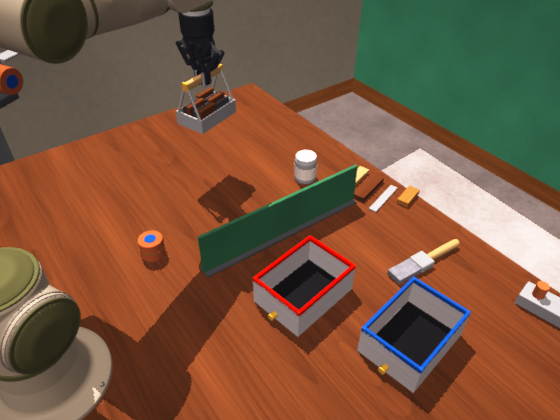

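View pics/wrist3.png

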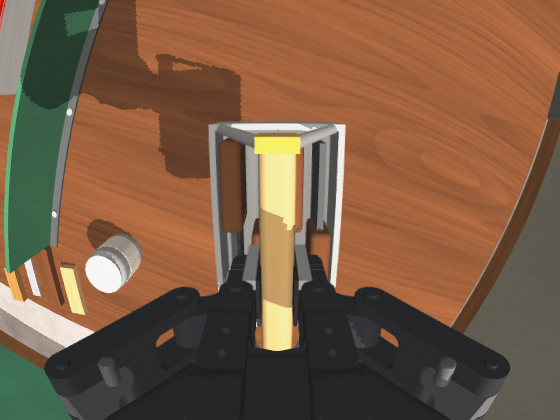

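```bash
python3 -m handwheel '1 0 -0.1 0 0 0 0; 1 0 -0.4 0 0 0 0; 1 0.1 -0.9 0 0 0 0; 1 0.1 -1.6 0 0 0 -0.1; 1 0.1 -2.5 0 0 0 -0.1; 1 0.1 -3.5 0 0 0 -0.2; 1 0.2 -4.6 0 0 0 -0.2; 1 0.2 -5.8 0 0 0 -0.3; 1 0.3 -7 0 0 0 -0.4; 1 0.3 -8.2 0 0 0 -0.5'
python3 -m handwheel '1 0.05 -1.2 0 0 0 -0.05; 1 0.1 -2.4 0 0 0 -0.1; 1 0.1 -3.6 0 0 0 -0.2; 1 0.2 -4.8 0 0 0 -0.25; 1 0.2 -6 0 0 0 -0.3; 1 0.3 -7.2 0 0 0 -0.4; 1 0.3 -8.4 0 0 0 -0.45; 1 0.4 -9.6 0 0 0 -0.5; 1 0.4 -10.8 0 0 0 -0.6; 1 0.5 -12 0 0 0 -0.65'
python3 -m handwheel '1 0.05 -1.2 0 0 0 -0.05; 1 0.1 -2.3 0 0 0 -0.1; 1 0.2 -3.4 0 0 0 -0.2; 1 0.2 -4.4 0 0 0 -0.25; 1 0.3 -5.3 0 0 0 -0.3; 1 0.3 -6.1 0 0 0 -0.35; 1 0.3 -6.8 0 0 0 -0.4; 1 0.36 -7.4 0 0 0 -0.42; 1 0.36 -7.8 0 0 0 -0.42; 1 0.36 -8.04 0 0 0 -0.42'
python3 - <<'E'
from bench import status, optics
import cv2,numpy as np
s=status.get_state(); r=s['eef_rot'];print(s['time_s'],s['tcp_pos'],s['joints'],s['ft_force'],np.degrees(np.arctan2(r[1,2],r[0,2])))
for n in ["side","wrist","top"]: cv2.imwrite(f"pics/{n}4.png",optics.grab_frame(n))
E
```

```text
time_s: 6.7
tcp_pos: [0.5704, 0.1638, 0.2618]
eef_rot: [[0.0, -0.96, -0.279], [-0.0, -0.279, 0.96], [-1.0, -0.0, -0.0]]
ft_force: [0.5, -1.1, -4.3]
grip_width: 0.0134
time_s: 7.95
tcp_pos: [0.5824, -0.136, 0.2619]
eef_rot: [[0.0, -0.977, -0.213], [-0.0, -0.213, 0.977], [-1.0, -0.0, -0.0]]
ft_force: [0.8, -0.4, -4.0]
grip_width: 0.0131
time_s: 9.2
tcp_pos: [0.592, -0.3357, 0.2617]
eef_rot: [[-0.0, -0.985, -0.171], [0.0, -0.171, 0.985], [-1.0, 0.0, 0.0]]
ft_force: [-0.1, -0.2, -3.3]
grip_width: 0.0131
9.2 [ 0.59201627 -0.33566382  0.26167486] [-3.93930590e+01  3.83330186e+01  5.01706318e+01  2.43869943e-03
  9.15101114e+01 -1.39221615e+02] [-0.05838558 -0.19669822 -3.29566417] 99.8286191142164
```

View pics/side4.png

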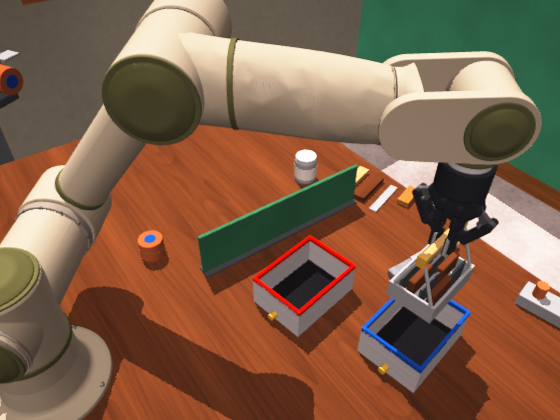

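View pics/wrist4.png

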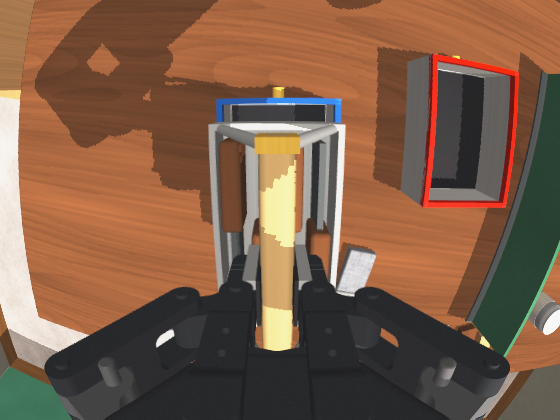

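View pics/top4.png

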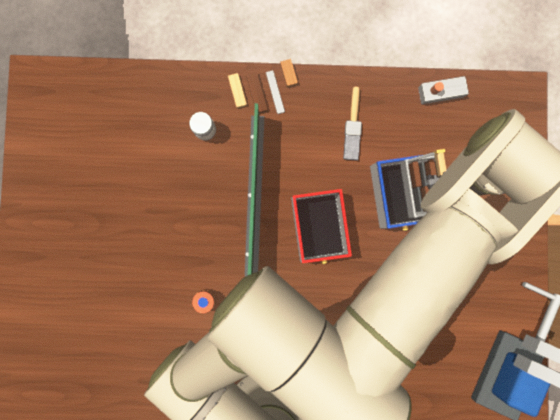

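```bash
python3 -m handwheel '1 0 0 -0.1 0 0 0; 1 0 0 -0.3 0 0 0; 1 0 0 -0.7 0 0 0; 1 0 0 -1.1 0 0 0; 1 0 0 -1.5 0 0 0; 1 0 0 -1.9 0 0 0; 1 0 0 -2.3 0 0 0; 1 0 0 -2.6 0 0 0; 1 0 0 -2.75 0 0 0; 1 0 0 -2.8 0 0 0'
python3 - <<'E'
from bench import status, optics
import cv2,numpy as np
for n in ["side","wrist"]: cv2.imwrite(f"pics/{n}5.png",optics.grab_frame(n))
s=cv2.imread("pics/side5.png");w=cv2.imread("pics/wrist5.png")
def up(im,x,y,w,h,k,n):
    c=cv2.resize(im[y:y+h,x:x+w],None,fx=k,fy=k,interpolation=cv2.INTER_CUBIC)
    for i in range(0,w,10):
        cv2.line(c,(i*k,0),(i*k,6),(255,255,255),1)
        if i%20==0: cv2.putText(c,str(x+i),(i*k,24),0,.4,(255,255,255),1)
    for i in range(0,h,10):
        cv2.line(c,(0,i*k),(6,i*k),(255,255,255),1)
        if i%20==0: cv2.putText(c,str(y+i),(8,i*k+4),0,.4,(255,255,255),1)
    cv2.imwrite(n,c)
up(s,350,225,150,150,4,"pics/c6.png");up(w,200,80,160,90,5,"pics/c7.png")
E
```

```text
time_s: 10.6
tcp_pos: [0.592, -0.3353, 0.1918]
eef_rot: [[0.0, -0.985, -0.171], [-0.0, -0.171, 0.985], [-1.0, -0.0, -0.0]]
ft_force: [-0.1, 0.9, -3.6]
grip_width: 0.0131
```

View pics/c6.png

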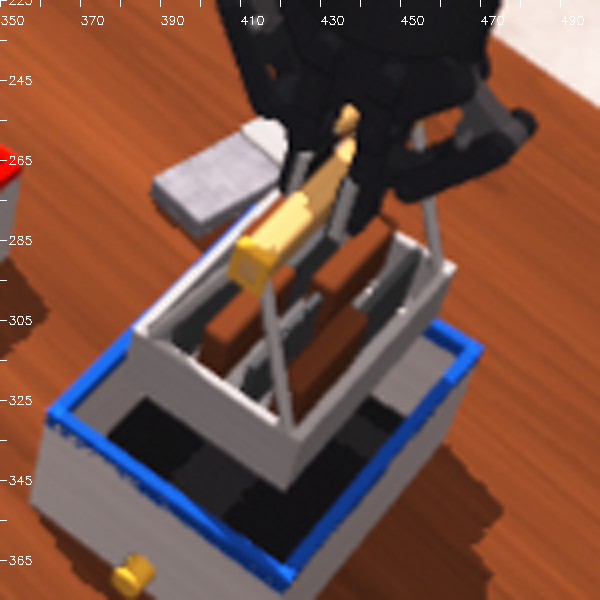

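View pics/c7.png

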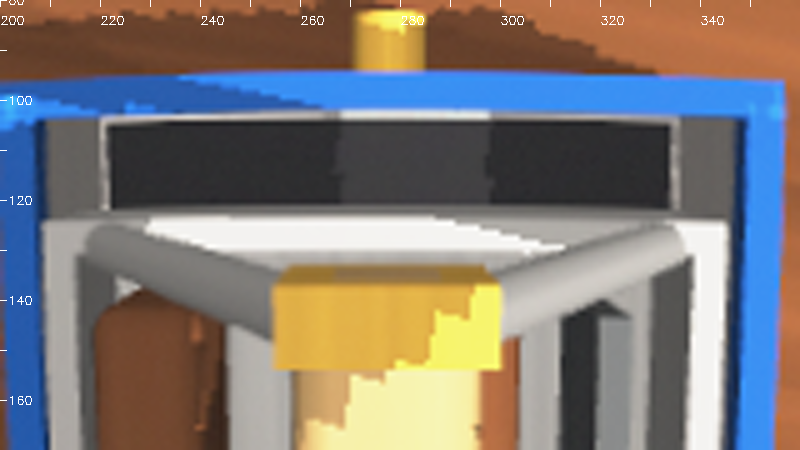

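View pics/wrist5.png

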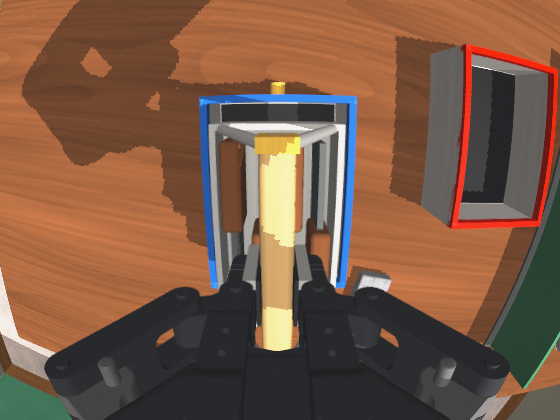

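Run:
```python
from h import *
from scipy.spatial.transform import Rotation as Ro
from bench import status
p=optics.camera_params("wrist"); s=status.get_state(); print(s['tcp_pos'])
def wproj(X):
    c=p["view"][:3,:3]@X+p["view"][:3,3]; th=np.arctan2(np.hypot(c[0],c[1]),c[2]); d=c[:2]/np.hypot(c[0],c[1])
    K=p["camera_matrix"]; return K[:2,2]+K[0,0]*th*d
a,b=.065,.042
obs=[("side",(-a,b,.036),(384.3,307)),("side",(-a,-b,.036),(423.3,333)),("side",(a,-b,.036),(463.8,292)),("side",(-a,-b,0),(422.5,347.5)),("side",(-a,b,0),(382.5,318.8)),
("w",(-a,-b,.036),(208.5,124)),("w",(-a,b,.036),(345.5,124.5)),("w",(-.064,-.007,.119),(254.6,154-17.3)),("w",(-.064,.007,.119),(300,154-17.3))]
def f(q):
    R=Ro.from_euler('ZYX',q[3:]).as_matrix()
    return np.concatenate([((wproj if n=="w" else (lambda X:proj(n,X)))(q[:3]+R@np.array(l))-uv) for n,l,uv in obs])
r=least_squares(f,[.593,-.335,.1,.17,0,0],loss="soft_l1",f_scale=1)
print(r.x[:3],np.degrees(r.x[3:]));print(np.round(r.fun.reshape(-1,2),1).tolist())
for uv in[(209,103.6),(349.6,103.6),(357,96),(201,97)]: print(wray(p,uv,.075))
c,sn=np.cos(np.radians(9.82)),np.sin(np.radians(9.82))
for l in[(-.08,-.057),(-.08,.057),(-.086,.063),(-.086,-.063)]: print(l,[.5934+c*l[0]-sn*l[1],-.3355+sn*l[0]+c*l[1]])
```

```text
[ 0.59205473 -0.33531259  0.19196439]
[ 0.59323631 -0.33684076  0.1025353 ] [ 9.50008593 -0.19358112 -0.3550296 ]
[[-1.4, -0.4], [1.8, 2.3], [0.8, -0.9], [-1.6, 0.1], [-2.4, 0.3], [-1.3, 0.1], [0.5, 0.2], [3.0, -0.1], [-1.8, 0.1]]
[ 0.52459079 -0.4027834   0.075     ]
[ 0.5054437 -0.2925716  0.075    ]
[ 0.49806204 -0.28776032  0.075     ]
[ 0.5201304  -0.41011816  0.075     ]
(-0.08, -0.057) [np.float64(0.5242936733488844), np.float64(-0.40530913705804794)]
(-0.08, 0.057) [np.float64(0.5048505787908527), np.float64(-0.29297941670761063)]
(-0.086, 0.063) [np.float64(0.49791516747988074), np.float64(-0.28809064692906294)]
(-0.086, -0.063) [np.float64(0.5194049035703368), np.float64(-0.4122445483690199)]
```

```bash
python3 -m handwheel '1 0 0.01 -0.04 0 0 0; 1 0 0.02 -0.08 0 0 0; 1 0 0.03 -0.12 0 0 0; 1 0 0.04 -0.16 0 0 0; 1 0 0.04 -0.16 0 0 0; 1 0 0.04 -0.16 0 0 0; 1 0 0.04 -0.16 0 0 0; 1 0 0.04 -0.16 0 0 0; 1 0 0.04 -0.16 0 0 0; 1 0 0.04 -0.16 0 0 0'
python3 -m handwheel '1 0 0 0 0 0 0; 1 0 0 0 0 0 0; 1 0 0 0 0 0 0; 1 0 0 0 0 0 0; 1 0 0 0 0 0 0; 1 0 0 0 0 0 0; 1 0 0 0 0 0 0; 1 0 0 0 0 0 0; 1 0 0 0 0 0 0; 1 0 0 0 0 0 0'
python3 - <<'E'
from bench import status, optics
import cv2,numpy as np
cv2.imwrite("pics/side6.png",optics.grab_frame("side"));cv2.imwrite("pics/wrist6.png",optics.grab_frame("wrist"))
a=cv2.imread("pics/wrist6.png");b=cv2.imread("pics/side6.png")[220:380,340:500]
cv2.imwrite("pics/m6.png",np.hstack([a[80:300,180:380],cv2.resize(b,(220,220))]).repeat(2,0).repeat(2,1)[:600,:800])
s=status.get_state();print(s['time_s'],np.abs(s['qvel']).max())
E
```

```text
time_s: 11.95
tcp_pos: [0.592, -0.3343, 0.1878]
eef_rot: [[0.0, -0.985, -0.171], [-0.0, -0.171, 0.985], [-1.0, -0.0, -0.0]]
ft_force: [0.3, 0.2, -4.2]
grip_width: 0.0129
time_s: 13.2
tcp_pos: [0.592, -0.3343, 0.1878]
eef_rot: [[-0.0, -0.985, -0.171], [0.0, -0.171, 0.985], [-1.0, 0.0, 0.0]]
ft_force: [-0.1, -0.3, -3.7]
grip_width: 0.0128
13.3 0.18622964302826645
```

View pics/m6.png

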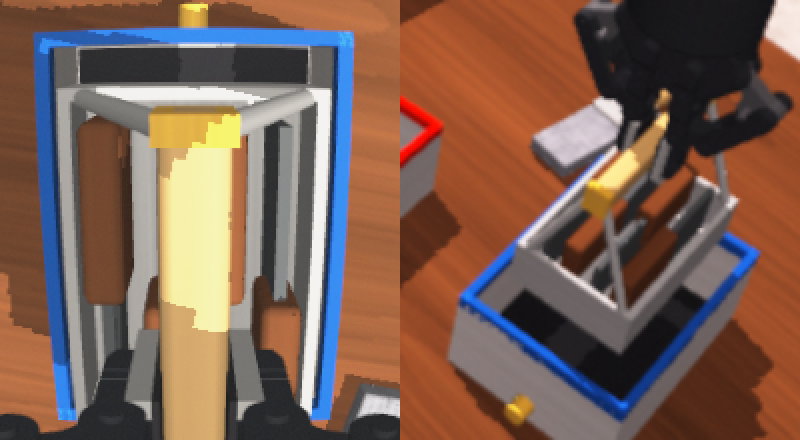

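The rack hangs level and square. It is centred in the blue mouth, with even gaps left and right, and touches nothing else.

```bash
python3 -c "
from bench import bot
print(bot.job_done())"
```

```text
the job is handed in; nothing more can be done
None
```

I gripped the rack by the middle of its handle bar and lifted it about 17 cm. I carried it over the green board with about 6 cm to spare and brought it down to hang over the blue-rimmed tank. I then handed the job in at 13.3 s, still gripping the handle.

**Position:** The last position fit was taken just before a final trim of 1 mm sideways and 4 mm down. Allowing for the trim, the rack is within about 1–2 mm of the mouth's centre. The fit put its underside 2.5–2.8 cm above the rim; after the trim the arm's own pose gives 2.1 cm and the fit about 2.4 cm.

**Level and square:** The tool is vertical and its heading matches the tank's (9.8°). The picture fit gave the rack 9.5°, with a tilt of 0.2–0.4°. Fit residuals were up to about 3 pixels, so these small differences are within measurement error.

**Still and clear:** After a 1.25 s hold the arm was still and the measured force (about 4 N down) was just the rack's weight. The last pictures show even gaps left and right in the mouth and no contact. No check failed.

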